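# Limit-gauge two thrust plates and slide the good one under the dial comparator

## Robot

A 7-joint arm with a two-finger parallel gripper is mounted at the origin on a cart in front of the work surface, level with it; the furniture and walls round the work are solid. World frame = base frame: x ahead of the robot, y to its left, z up, the work surface at z = 0. Lengths are in mm, angles in rad, forces in N, time in s.
With the tool pointing down it reaches from about 375 to 925 mm from the base axis. Payload 3.1 kg.
Tool frame: the origin (TCP) lies at the very end of the fingers, on their centre line; the grasp point (between the pads) lies 19 mm behind it (grasp_offset is the x of the grasp point in the tool frame, in mm); x points along the fingers, y is the direction in which the jaws open and shut, and the axes are right-handed (so a half turn about x gives the same grasp; the last joint's range is limited). The gripper opens to 85 mm and grips with 20 to 120 N. Pads are 22 mm wide; open, the fingers measure 114 mm over their backs; the gripper's body (76 mm by 85 mm) begins 54 mm behind the grasp point. The pads swing forward as they close: fully open they stand 13 mm farther back than shut.
Start: joints at [-1.415, 0.383, 0.044, 1.598, -0.018, 1.161, -0.05], TCP at [163.181, 629.186, 231.269] pointing down, gripper open.
Joint ranges: [-2.61, 2.61], [-0.41, 2.15], [-1.48, 1.57], [0, 2.5], [-1.57, 4.71], [0.05, 1.97], [-2.85, 2.85]. Speed limits (rad/s): [2.79, 2.79, 3.14, 3.14, 3.14, 3.14, 3.14].

## Interface

Orientations are given as a rotation vector (axis times angle).
In Python, from station import * gives the robot as it stands. The module is installed in compiled form; this text tells all that it offers.
- The arm moves only by the shell command python3 -m crank 'ROWS'. ROWS is JSON, a list that holds one entry, the list of rows, each a list of 5 numbers: the shift along the tool's x, y, z in m, then the turn about the tool's x in rad, then the gripper command: -1 is shut, 1 is fully open, values between are in proportion. In form: [[[x, y, z, yaw, jaw], ...]]. A call has 1 to 10 rows; each row is the pose to reach, as a shift and turn from the pose measured when the call began, along the tool's axes at that moment; what a row does not reach only later rows make up. A row lasts 1/12 s, in which the tool goes at most 41.7 mm and 7.16 degrees, less where a joint would pass 70% of its speed; a pose out of reach is approached as far as the arm can. A call with a gripper value outside its range is refused whole. The fingers move at their own pace and stop on an object; the grip force is fixed at half the most. Time passes only in rows, so rows that repeat a pose let the fingers close. It gives the time, the measured TCP pose, the force and the opening at its end, in the units of the state.
- read_state(): the state, without advancing time (a new reading comes with each control period).
- grab_frame(name): name is "scene" or "top"; returns the picture (420x560x3 uint8, red, green, blue); there is no depth.
- camera_model(name): a dict with "mtx" (3x3 intrinsics, pixels), "T" (4x4, takes a point from camera to world coordinates). Camera axes: x right, y up, looking along -z (the intrinsics and any distortion apply to the point x, -y, -z); pixel columns grow to the right and rows downward; lengths in mm; the calibration is good to about 2 mm. A picture is of the moment at which its call begins. camera_model takes no time and is no camera call.
- job_done(): hands the job in, once; it reports no verdict.
The state is a dict: "time_s": time; "q": joint angles; "joint_velocities": joint speeds; "effort": joint torques, N m; "tool_pos": TCP position; "ee_rot": TCP orientation; "ft_force": force on the tool from outside, world axes, zero at the start; "ft_torque": the same for the moment, N m; "opening": opening from 0.0 (shut) to 1.0 (fully open).
Only numpy, scipy, OpenCV 4.12 (cv2) and the standard library are available. Lean on these libraries where they do the work, as an engineer would, in place of code of your own. Each camera call takes 0.05 s, during which the arm holds its last target. There are 200 camera calls.

## Task

Two round thrust plates lie on the left-hand granite; check the thickness of both by sliding them along the granite into the limit gauge, without shoving anything else about. The one that passes under the front (go) lips but is stopped by the lower (no-go) lips is good: slide it back out of the mouth and push it under the dial comparator until it is centred below the plunger and lifts it, without knocking the comparator. The one that is too thin slides on under the no-go lips as well: push it right through into the closed pocket behind them, clear of the lips, and leave it there.

Things in the scene. Friction and masses are not known exactly. Their poses are not given: they have to be found in the camera images.
- thrust_plate_1_mid (a point): centre (half-way up) of one of two bright turned steel thrust plates: a flat disc of 76 mm diameter on the granite, edges broken 1.2 mm, about 0.6 kg, too wide to grip across. One of the two is 24 mm thick (good), the other 18 mm (too thin); otherwise alike, and laid out in either order
- thrust_plate_2_mid (a point): centre (half-way up) of the other thrust plate, also 76 mm in diameter
- limit_gauge: fixed steel thickness gauge on the granite, mouth to the robot's left. Origin: on the granite, midway between the rails, at the no-go step; x points from the mouth into the pocket, y across, z up. Rails' inner faces y = +-40 mm, outer +-54 (lead-ins +-58) mm. All lips reach in to y = +-32 mm, tops at 36 mm (screw heads 39 mm): a 64 mm wide slot between them is open above, from end to end
- gauge_mouth (a point): mouth of the gauge on the granite, at its x = -47 mm; frame as the gauge's. Flared lead-ins 16 mm high narrow from about +-48 mm here to +-40 mm at gauge x = -30 mm, where the go lips begin (x = -30 to 0 mm, underside 27 mm above the granite). A plate is out again once its centre is 80 mm in front of the no-go step
- nogo_step (a point): same point as the gauge's origin. The no-go lips run from x = 0 to 26 mm, underside 21 mm above the granite. They stop a 24 mm plate with its centre at about x = -20 mm, its front edge then at x = 18 mm in the open slot, where a finger can reach down behind it
- gauge_pocket (a point): middle of the pocket, on the granite, at gauge x = 80 mm. The pocket runs from x = 26 to 133 mm between plain rails 16 mm high, closed by an end bar 16 mm high. A plate against the end bar has its centre at x = 95 mm, which leaves 39 mm for a finger between it and a plate stopped at the no-go lips
- comparator_spot (a point): the point on the granite exactly below the plunger of the dial comparator, where the middle of the good plate must come
- comparator: fixed dial comparator, origin = comparator_spot, z up. Grey foot 66 x 56 x 26 mm centred at x 12, y -94 mm, with a column to 178 mm; a short arm holds a large dial, face up, centred over the spot: 100 mm across, underside 115 mm, top 142 mm up, a small knob reaching 60 mm to +y. It is in the way of the body of a straight-down gripper: lean the tool and reach in below. Open to -x and +y
- plunger (a joint): upward travel of the plunger in m (0 hanging free, up to 0.012). Its round 10 mm tip hangs 21.5 mm above the granite on a light spring (1 to 2 N), below a 15 mm sleeve that ends 61 mm up: an 18 mm plate passes below without touching, a 24 mm plate lifts it 2.5 mm
- bronze_bush: bystander: flanged bronze bush standing below the big column's bracket at the right of the granite, 40 mm across, 36 mm high, origin under its middle
- tall_gauge_block: bystander: gauge block standing at the far left edge of the granite, 9 x 35 mm, 50 mm high, origin under its middle
- pencil: bystander: pencil lying between the gauge and the comparator's foot, 123 mm long, origin under its middle
- bearing: bystander: ball bearing lying at the near left corner of the granite, 42 mm across, 12 mm high, origin under its middle

How it is judged:
By the outcome, as a careful person would: the job done as asked, in the order asked, and still so for the second after the job is handed in, with the robot touching nothing.
It also fails if it takes over 61 s, if anything falls off the work surface, if the arm or the gripper's body presses on something with over 40 N, if the wrist force passes 120 N, or if a joint passes its speed limit or range.

## Working session

There is one attempt and no reset: what is moved stays moved. The work goes in short steps, Python scripts to look and compute and a shell command to move; the robot and the scene stay as the last step left them, time stands still between calls to the robot, and variables do not carry over. Pictures are saved under pics/ and viewed, on a budget of 10 in all, crops included, one or two more only if the job needs it, and the job is handed in when it is done.

```bash
mkdir -p pics; python3 - <<'E'
from station import *
import cv2,numpy as np
np.set_printoptions(precision=4,suppress=True)
for n in("scene","top"):
    f=grab_frame(n); cv2.imwrite(f"pics/{n}0.png",cv2.resize(f[:,:,::-1],(800,600),interpolation=cv2.INTER_CUBIC)); np.save(f"pics/{n}0.npy",f)
    c=camera_model(n); print(n,{k:(np.array(v) if not isinstance(v,str) else v) for k,v in c.items()})
s=read_state(); print(s)
E
```

```text
scene {'mtx': array([[472.1155,   0.    , 285.244 ],
       [  0.    , 472.1155, 218.5454],
       [  0.    ,   0.    ,   1.    ]]), 'T': array([[  0.6164,   0.5791,  -0.5336,  49.6032],
       [ -0.7874,   0.4476,  -0.4238, -82.0186],
       [ -0.0066,   0.6814,   0.7319, 684.1535],
       [  0.    ,   0.    ,   0.    ,   1.    ]])}
top {'mtx': array([[405.3165,   0.    , 277.7281],
       [  0.    , 405.3165, 208.6525],
       [  0.    ,   0.    ,   1.    ]]), 'T': array([[ -0.1446,   0.9668,  -0.2107, 318.8978],
       [ -0.9895,  -0.1406,   0.034 , 308.8196],
       [  0.0033,   0.2134,   0.977 , 883.5747],
       [  0.    ,   0.    ,   0.    ,   1.    ]])}
{'time_s': 0.1, 'q': array([-1.4148,  0.3838,  0.0438,  1.5994, -0.0179,  1.1612, -0.0499]), 'joint_velocities': array([ 0.0016, -0.003 , -0.0007, -0.0043,  0.001 , -0.0015, -0.0008]), 'effort': array([  0.003 , -43.4733,   1.0295, -25.0459,   0.0109,   0.0054,
        -0.    ]), 'tool_pos': array([162.9915, 628.3552, 229.9981]), 'ee_rot': array([ 0.1973,  1.5618, -0.2011]), 'ft_force': array([0.1513, 0.5708, 0.3989]), 'ft_torque': array([ 0.0374,  0.021 , -0.0233]), 'opening': 0.9994190708051292}
```

View pics/top0.png

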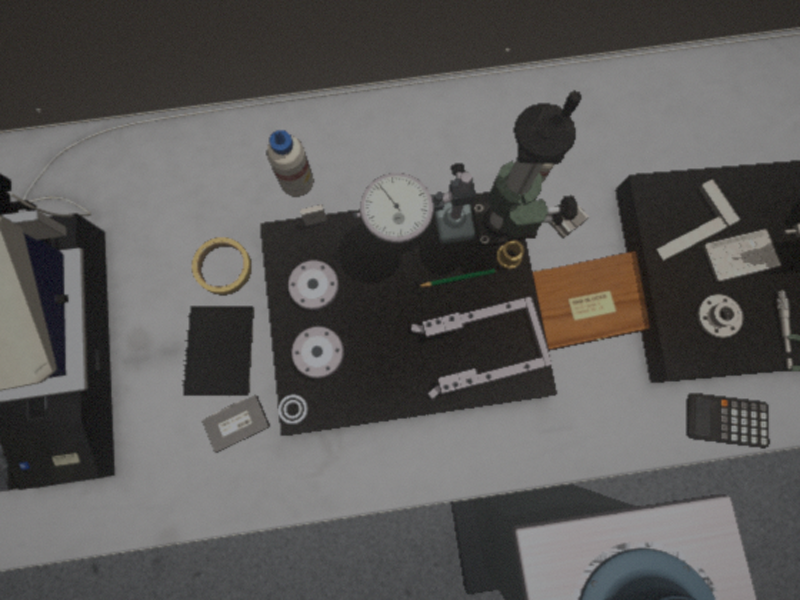

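View pics/scene0.png

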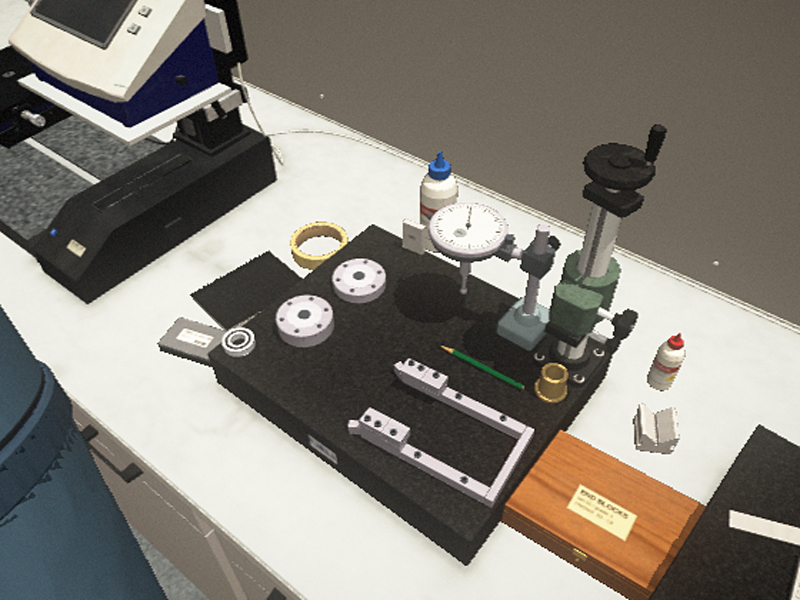

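Plates are at top px (313,284) and (317,351), the gauge mouth at about (420,360) and the dial at (397,207). I'll triangulate these now.

```bash
cat > h.py <<'E'
import numpy as np,cv2
from station import *
np.set_printoptions(precision=2,suppress=True)
def ray(n,U,V):
    c=camera_model(n);K=np.array(c['mtx']);T=np.array(c['T'])
    u,v=(U+.5)*.7-.5,(V+.5)*.7-.5
    d=np.linalg.inv(K)@[u,v,1]; d=T[:3,:3]@(d*[1,-1,-1]); return T[:3,3],d/np.linalg.norm(d)
def onz(n,U,V,z):
    o,d=ray(n,U,V); return o+d*(z-o[2])/d[2]
def tri(a,b):
    o1,d1=ray('top',*a);o2,d2=ray('scene',*b)
    t=np.linalg.lstsq(np.c_[d1,-d2],o2-o1,rcond=None)[0]
    p,q=o1+d1*t[0],o2+d2*t[1]; return (p+q)/2,np.linalg.norm(p-q)
def proj(n,P):
    c=camera_model(n);K=np.array(c['mtx']);T=np.array(c['T'])
    p=T[:3,:3].T@(np.asarray(P,float)-T[:3,3]); p=K@(p*[1,-1,-1]); u=p[:2]/p[2]; return (u+.5)/.7-.5
E
python3 - <<'E'
from h import *
M={'pA(far)':((313,284),(359,275)),'pB(near)':((317,351),(305,313)),'bearing':((292,408),(238,341)),'dial':((397,207),(469,229)),
'endbar far corner':((531,299),(532,429)),'endbar near':((549,362),(492,500)),'granite near-left':((281,434),(216,362)),'granite nr':((555,393),(467,541)),
'pencil tip':((421,285),(442,347)),'pencil end':((497,270),(523,387)),'bush':((511,249),(552,370))}
for k,v in M.items(): print(k,*tri(*v))
import cv2
for n in('top','scene'):
    im=cv2.imread(f'pics/{n}0.png'); x,y,s=(260,190,2.6) if n=='top' else (250,200,2.6)
    c=im[y:y+230,x:x+305]; cv2.imwrite(f'pics/{n}0c.png',cv2.resize(c,(793,598),interpolation=cv2.INTER_CUBIC))
R=cv2.Rodrigues(np.array(read_state()['ee_rot']))[0];print(R)
E
```

```text
pA(far) [546.71 402.03  20.99] 2.7323947011522134
pB(near) [442.8  407.03  27.03] 3.291860025904587
bearing [365.5  456.87   6.02] 0.7168553930320773
dial [607.73 263.4  135.79] 2.4620227246600774
endbar far corner [475.29  75.65  20.55] 2.2035259301304193
endbar near [377.37  65.18  10.52] 1.4564775266159733
granite near-left [334.04 481.01 -26.93] 8.621472312151553
granite nr [329.83  62.51  -3.95] 1.3855844807963946
pencil tip [524.2  237.93   3.93] 0.038211346959743105
pencil end [529.14 117.59  10.41] 0.7676696751696648
bush [552.85  95.74  37.11] 0.771283498961117
[[-0.    0.25  0.97]
 [-0.    0.97 -0.25]
 [-1.   -0.    0.  ]]
```

View pics/top0c.png

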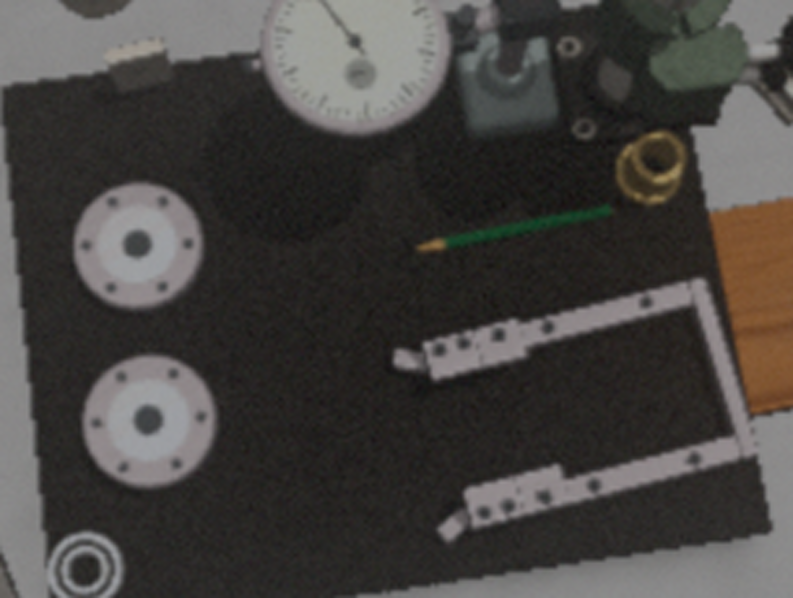

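View pics/scene0c.png

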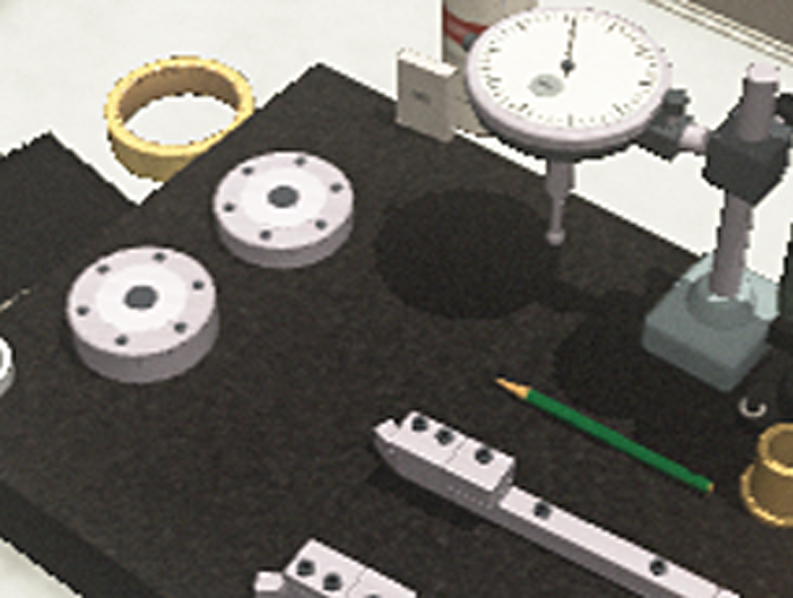

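```bash
python3 - <<'E'
from h import *
t=lambda x,y,z:onz('top',260+x*.3846,190+y*.3846,z)
s=lambda x,y,z:onz('scene',250+x*.3846,200+y*.3846,z)
print('good',t(148,420,24),s(142,297,24)); print('thin',t(137,244,18),s(284,196,18))
print('dial',t(355,42,142),s(568,66,142),'plunger',s(555,237,26.5))
F=np.array([t(*p) for p in[(439,350,39),(463,343,39),(499,335,39),(547,327,16),(646,302,16)]])
N=np.array([t(*p) for p in[(484,513,39),(508,507,39),(544,498,39),(595,486,16),(694,460,16)]])
m=((F+N)/2)[:,:2]; print('mids',m.tolist(),'widths',np.linalg.norm((F-N)[:,:2],axis=1))
d=np.linalg.svd(m-m.mean(0))[2][0]; d*=np.sign(-d[1]); print('axis',d,np.degrees(np.arctan2(d[1],d[0])))
y=np.array([-d[1],d[0]]); c=m.mean(0)
for nm,x,pts in[('front',-30,[(424,345,36),(434,380,36),(466,492,36),(473,525,36)]),('lipend',26,[(520,322,36),(528,355,36),(560,466,36)]),('barouter',147,[(703,280,16),(755,455,16)]),('barinner',133,[(690,303,16),(735,437,16)])]:
    for p in pts: q=t(*p)[:2]; print(nm,'x of origin along axis rel c',(q-c)@d-x,'y',(q-c)@y)
print('c',c)
print('scene screws',[s(*p)[:2].tolist() for p in[(419,425,39),(444,437,39),(484,456,39),(305,567,39),(332,582,39)]])
print('screws top',F[:3,:2],N[:2,:2])
print('pencil',t(420,247,3.5),t(611,210,3.5),'bearing',t(86,570,12),'block',t(137,50,50),'bush',t(663,155,36))
E
```

```text
good [441.12 408.55  24.  ] [444.06 407.22  24.  ]
thin [546.7  403.62  18.  ] [549.77 402.75  18.  ]
dial [605.63 265.04 142.  ] [607.97 263.43 142.  ] plunger [607.21 262.91  26.5 ]
mids [[407.6769623599481, 233.31647444558118], [409.3535476227719, 219.3645544331666], [411.1604972304688, 198.50461763016006], [415.2475386429385, 166.12892893755645], [421.6287876159689, 106.4850188640712]] widths [94.86 95.5  95.07 95.97 95.77]
axis [ 0.11 -0.99] -83.70473649722504
front x of origin along axis rel c -26.077887555154796 y 52.851379549715276
front x of origin along axis rel c -25.854251235823305 y 31.95061264132544
front x of origin along axis rel c -25.153362650810294 y -33.553546020831945
front x of origin along axis rel c -26.259774365659858 y -52.122409500690736
lipend x of origin along axis rel c -25.326423989435774 y 51.904306452956384
lipend x of origin along axis rel c -26.171424844167152 y 32.33264495741465
lipend x of origin along axis rel c -26.188620586604078 y -32.88490393145225
barouter x of origin along axis rel c -31.61205310063616 y 52.083477225693606
barouter x of origin along axis rel c -33.54937918295089 y -54.01862433078154
barinner x of origin along axis rel c -29.177323527668293 y 40.772515271056584
barinner x of origin along axis rel c -27.547384097664988 y -41.214728584299664
c [413.01 184.76]
scene screws [[455.48487759445175, 235.79333879577132], [456.9849797026135, 222.18093608738127], [459.4414019074393, 200.80854517111794], [362.0436742286511, 226.5337609872924], [363.31689118610086, 212.17489600665294]]
screws top [[454.82 238.52]
 [456.84 224.36]
 [458.45 203.32]] [[360.53 228.11]
 [361.87 214.36]]
pencil [524.2  237.06   3.5 ] [530.33 119.16   3.5 ] bearing [362.89 454.68  12.  ] block [654.6  386.78  50.  ] bush [551.02  89.89  36.  ]
```

```bash
cat > go.py <<'E'
# go.py X Y Z ang : shift in tool axes (m) and yaw so that the tool z axis points at world angle ang (deg)
import sys,cv2,numpy as np
from station import *
np.set_printoptions(precision=3,suppress=True)
s=read_state();R=cv2.Rodrigues(np.array(s['ee_rot']))[0];p=np.array(s['tool_pos'])
cur=np.degrees(np.arctan2(R[1,2],R[0,2]))
print('t',s['time_s'],'pos',p,'ang',round(cur,1),'down',R[2,0],'F',np.array(s['ft_force']),'q7',s['q'][6],'open',s['opening'])
a=[float(v) for v in sys.argv[1:]]
for i in range(0,len(a),4):
    X,Y,Z,A=a[i:i+4]; print(' ->',a[i:i+4],'shift',R.T@(np.array([X,Y,Z])-p)/1000,'yaw',np.radians((cur-A+180)%360-180))
E
python3 go.py 463 459 60 -112; python3 go.py 463 459 5 -112
```

```text
t 0.1 pos [162.991 628.355 229.998] ang -14.5 down -0.9999971150810603 F [0.151 0.571 0.399] q7 -0.04991745488925378 open 0.9994190708051292
 -> [463.0, 459.0, 60.0, -112.0] shift [ 0.17  -0.088  0.333] yaw 1.7010505872744188
t 0.1 pos [162.991 628.355 229.998] ang -14.5 down -0.9999971150810603 F [0.151 0.571 0.399] q7 -0.04991745488925378 open 0.9994190708051292
 -> [463.0, 459.0, 5.0, -112.0] shift [ 0.225 -0.088  0.333] yaw 1.7010505872744188
```

```bash
python3 -m crank '[[[0.10,-0.088,0.333,1.7,0.17],[0.10,-0.088,0.333,1.7,0.17],[0.10,-0.088,0.333,1.7,0.17],[0.10,-0.088,0.333,1.7,0.17],[0.10,-0.088,0.333,1.7,0.17],[0.10,-0.088,0.333,1.7,0.17],[0.10,-0.088,0.333,1.7,0.17],[0.10,-0.088,0.333,1.7,0.17],[0.10,-0.088,0.333,1.7,0.17],[0.10,-0.088,0.333,1.7,0.17]]]'; python3 go.py 463 459 5 -112
```

```text
time_s: 0.93
tool_pos: [470.4, 450.2, 128.0]
ee_rot: [1.168, 1.223, -1.176]
ft_force: [0.7, -1.5, 0.2]
opening: 0.585
t 0.9333 pos [470.448 450.237 128.015] ang -87.2 down -0.9999510214248473 F [ 0.718 -1.46   0.167] q7 -0.6196653310737144 open 0.584967988033956
 -> [463.0, 459.0, 5.0, -112.0] shift [ 0.123 -0.007 -0.01 ] yaw 0.43240749461462
```

```bash
python3 -m crank '[[[0.02,-0.007,-0.01,0.432,0.17],[0.04,-0.007,-0.01,0.432,0.17],[0.06,-0.007,-0.01,0.432,0.17],[0.09,-0.007,-0.01,0.432,0.17],[0.123,-0.007,-0.01,0.432,0.17],[0.123,-0.007,-0.01,0.432,0.17],[0.123,-0.007,-0.01,0.432,0.17]]]'; python3 go.py 463 459 5 -112; python3 - <<'E'
from h import *
f=grab_frame('scene'); v=cv2.resize(f[:,:,::-1],(800,600),interpolation=cv2.INTER_CUBIC); cv2.imwrite('pics/s1.png',v)
E
```

```text
time_s: 1.52
tool_pos: [462.0, 457.5, 3.1]
ee_rot: [1.476, 0.992, -1.489]
ft_force: [0.3, 0.3, 0.1]
opening: 0.585
t 1.5167 pos [461.974 457.541   3.133] ang -111.9 down -0.9999143805752024 F [0.348 0.349 0.11 ] q7 -0.9656718184339814 open 0.5851879349356848
 -> [463.0, 459.0, 5.0, -112.0] shift [-0.002  0.    -0.002] yaw 0.0010522810289557954
```

View pics/s1.png

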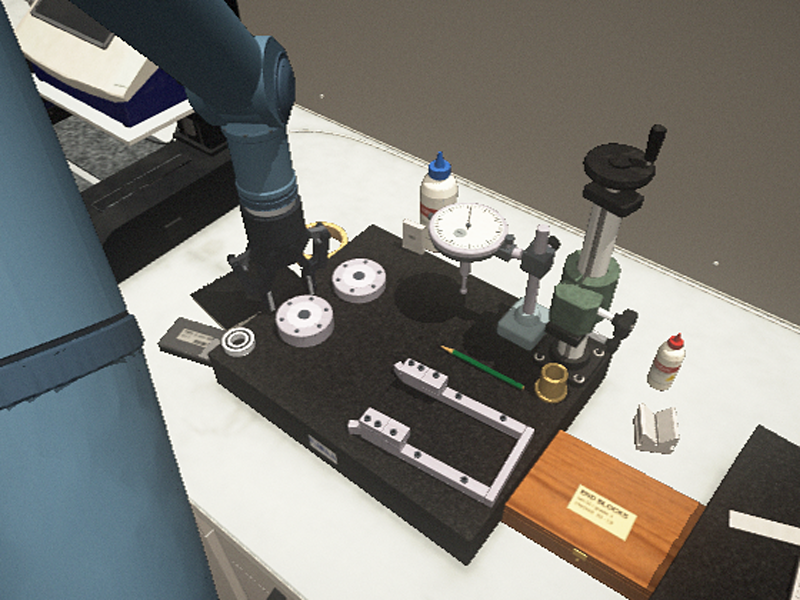

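The arm is behind the near (24 mm) plate at px (305,315) with both fingers clear. Next I push it in front of the mouth.

```bash
python3 go.py 414.3 350.8 5 -112; python3 -m crank '[[[-0.002,0,0.012,0,0.17],[-0.002,0.001,0.026,0,0.17],[-0.002,0.001,0.041,0,0.17],[-0.002,0.002,0.056,0,0.17],[-0.002,0.002,0.071,0,0.17],[-0.002,0.003,0.086,0,0.17],[-0.002,0.003,0.099,0,0.17],[-0.002,0.004,0.109,0,0.17],[-0.002,0.004,0.115,0,0.17],[-0.002,0.004,0.117,0,0.17]]]'; python3 go.py 414.3 350.8 5 -112
```

```text
t 1.5667 pos [462.991 458.214   4.776] ang -112.0 down -0.9999381405044848 F [ 0.155 -0.262  0.55 ] q7 -0.9657339510941655 open 0.5815926855796093
 -> [414.3, 350.8, 5.0, -112.0] shift [ 0.001 -0.005  0.118] yaw 0.0007094829209374467
time_s: 2.4
tool_pos: [424.3, 349.6, 9.8]
ee_rot: [1.484, 0.994, -1.484]
ft_force: [1.1, 4.5, 1.0]
opening: 0.589
t 2.4 pos [424.312 349.579   9.769] ang -112.0 down -0.9999650774186022 F [1.129 4.544 1.041] q7 -0.8759910524878688 open 0.5891935679913305
 -> [414.3, 350.8, 5.0, -112.0] shift [ 0.005 -0.01   0.003] yaw 9.161968956641451e-05
```

```bash
python3 -m crank '[[[0.003,0,-0.015,0,0.17],[0.003,0,-0.025,0,0.17]]]'; python3 go.py 403.6 366 5 -83.7; python3 - <<'E'
from h import *
f=grab_frame('top'); v=cv2.resize(f[:,:,::-1],(800,600),interpolation=cv2.INTER_CUBIC); cv2.imwrite('pics/t2.png',v[190:420,260:565].repeat(1,0) if 0 else cv2.resize(v[190:420,260:565],(793,598),interpolation=cv2.INTER_CUBIC))
E
```

```text
time_s: 2.57
tool_pos: [434.2, 373.0, 7.3]
ee_rot: [1.485, 0.994, -1.484]
ft_force: [-0.0, 0.1, 0.4]
opening: 0.587
t 2.5667 pos [434.168 373.011   7.292] ang -112.0 down -0.9999661649930289 F [-0.034  0.081  0.436] q7 -0.8932801694315748 open 0.5872039568284356
 -> [403.6, 366.0, 5.0, -83.7] shift [ 0.002 -0.026  0.018] yaw -0.49427076057813235
```

View pics/t2.png

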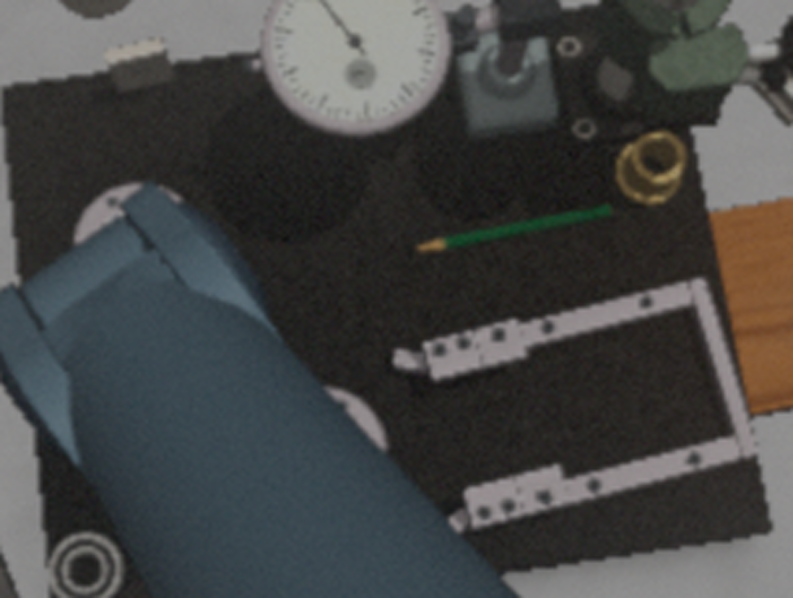

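```bash
python3 -m crank '[[[0.002,-0.006,-0.006,-0.12,0.17],[0.002,-0.014,0.002,-0.24,0.17],[0.002,-0.021,0.01,-0.37,0.17],[0.002,-0.026,0.018,-0.494,0.17],[0.002,-0.026,0.018,-0.494,0.17],[0.002,-0.026,0.018,-0.494,0.17]]]'; python3 go.py 393.8 366 5 -83.7 393.6 320 5 -83.7 402.6 283.8 5 -83.7 ; python3 - <<'E'
from h import *
f=grab_frame('scene'); v=cv2.resize(f[:,:,::-1],(800,600),interpolation=cv2.INTER_CUBIC); p=proj('scene',(409.3,312.5,24));print(p,proj('scene',(399.5,312.5,24))); x,y=200,230
cv2.imwrite('pics/s3.png',cv2.resize(v[y:y+230,x:x+305],(793,598),interpolation=cv2.INTER_CUBIC)); print((p-[x,y])*2.6)
E
```

```text
time_s: 3.12
tool_pos: [403.8, 368.8, 5.2]
ee_rot: [1.127, 1.251, -1.126]
ft_force: [0.3, 0.0, 0.7]
opening: 0.584
t 3.1167 pos [403.792 368.816   5.179] ang -83.7 down -0.9999709394074165 F [0.278 0.003 0.702] q7 -0.5157837897488371 open 0.5841293195006333
 -> [393.8, 366.0, 5.0, -83.7] shift [ 0.    -0.01   0.002] yaw -0.00028905387959757425
 -> [393.6, 320.0, 5.0, -83.7] shift [ 0.    -0.015  0.047] yaw -0.00028905387959757425
 -> [402.6, 283.8, 5.0, -83.7] shift [ 0.001 -0.01   0.084] yaw -0.00028905387959757425
[339.99 364.42] [334.7  369.31]
[363.98 349.49]
```

View pics/s3.png

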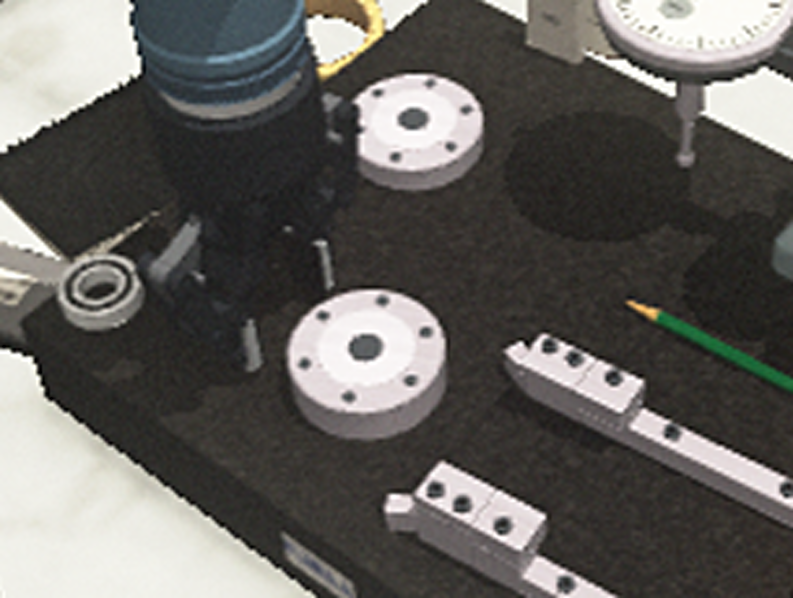

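Plate hole is at crop (366,347) against (364,349) predicted, so it is where I expected. Pushing it in along the gauge axis.

```bash
python3 -m crank '[[[0,-0.001,0.011,0,0.17],[0,-0.005,0.021,0,0.17],[0,-0.009,0.032,0,0.17],[0,-0.01,0.043,0,0.17],[0,-0.01,0.054,0,0.17],[0,-0.01,0.064,0,0.17],[0,-0.01,0.073,0,0.17],[0,-0.01,0.08,0,0.17],[0,-0.01,0.084,0,0.17],[0,-0.01,0.084,0,0.17]]]'; python3 go.py 404.2 268.9 5 -83.7 404.8 262.9 5 -83.7
```

```text
time_s: 4.0
tool_pos: [404.1, 283.1, 5.8]
ee_rot: [1.129, 1.249, -1.127]
ft_force: [0.5, 2.1, 1.5]
opening: 0.586
t 4.0 pos [404.057 283.071   5.82 ] ang -83.8 down -0.999964079577929 F [0.482 2.14  1.525] q7 -0.3961738947190768 open 0.586463914527265
 -> [404.2, 268.9, 5.0, -83.7] shift [ 0.001 -0.001  0.014] yaw -0.0022809843561664915
 -> [404.8, 262.9, 5.0, -83.7] shift [ 0.001 -0.001  0.02 ] yaw -0.0022809843561664915
```

```bash
python3 -m crank '[[[0.001,-0.001,0.004,0,0.17],[0.001,-0.001,0.008,0,0.17],[0.001,-0.001,0.011,0,0.17],[0.001,-0.001,0.013,0,0.17]]]'; python3 -m crank '[[[0,0,0.002,0,0.17],[0,0,0.004,0,0.17]]]';python3 -m crank '[[[0,0,0.002,0,0.17],[0,0,0.004,0,0.17]]]'; python3 go.py
```

```text
time_s: 4.33
tool_pos: [405.2, 271.9, 5.5]
ee_rot: [1.13, 1.251, -1.124]
ft_force: [-0.7, 5.8, 3.1]
opening: 0.584
time_s: 4.5
tool_pos: [405.5, 269.0, 5.6]
ee_rot: [1.13, 1.252, -1.122]
ft_force: [-0.5, 5.3, 1.8]
opening: 0.584
time_s: 4.67
tool_pos: [405.9, 267.1, 5.8]
ee_rot: [1.132, 1.253, -1.12]
ft_force: [-0.9, 9.7, -0.5]
opening: 0.581
t 4.6667 pos [405.864 267.121   5.77 ] ang -83.6 down -0.9999564011161248 F [-0.851  9.743 -0.467] q7 -0.3584087577696991 open 0.581080247317922
```

```bash
python3 -m crank '[[[0,0,0.003,0,0.17],[0,0,0.005,0,0.17],[0,0,0.005,0,0.17]]]'; python3 - <<'E'
from h import *
f=grab_frame('scene'); v=cv2.resize(f[:,:,::-1],(800,600),interpolation=cv2.INTER_CUBIC); x,y=250,280
o=np.array([410.8,209.3,24]);d=np.array([.1097,-.994,0])
print((proj('scene',o-20*d)-[x,y])*2.6)
cv2.imwrite('pics/s4.png',cv2.resize(v[y:y+230,x:x+305],(793,598),interpolation=cv2.INTER_CUBIC))
E
python3 go.py
```

```text
time_s: 4.92
tool_pos: [405.9, 266.4, 5.9]
ee_rot: [1.134, 1.257, -1.115]
ft_force: [-1.0, 10.4, -2.0]
opening: 0.585
[367.88 307.42]
t 4.9667 pos [405.857 266.402   5.89 ] ang -83.5 down -0.9999299926018176 F [-0.988 10.992 -2.49 ] q7 -0.34925583909679564 open 0.5863172286743099
```

View pics/s4.png

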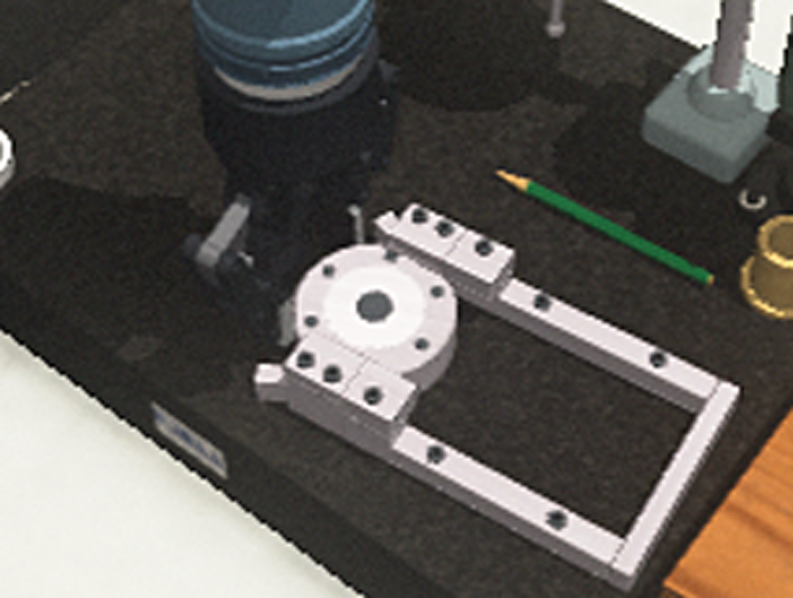

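Stopped by the no-go lips: hole at crop (376,306), gauge x about -18, with force rising to 11 N. Now I go over the top and down behind it.

```bash
python3 go.py 415 171.5 60 -83.7; python3 -m crank '[[[0,0,-0.012,0,0.1],[-0.02,0,-0.018,0,-0.1],[-0.06,0,-0.015,0,-0.53],[-0.06,0,0.02,0,-0.53],[-0.06,-0.001,0.055,0,-0.53],[-0.06,-0.001,0.096,0,-0.53],[-0.06,-0.001,0.096,0,-0.53],[-0.06,-0.001,0.096,0,-0.53]]]'; python3 go.py 415 171.5 5 -83.7
```

```text
t 4.9667 pos [405.857 266.402   5.89 ] ang -83.5 down -0.9999299926018176 F [-0.988 10.992 -2.49 ] q7 -0.34925583909679564 open 0.5863172286743099
 -> [415.0, 171.5, 60.0, -83.7] shift [-0.055 -0.001  0.095] yaw 0.003962174773460293
time_s: 5.63
tool_pos: [413.9, 165.2, 64.3]
ee_rot: [1.135, 1.254, -1.125]
ft_force: [-0.6, 0.5, 0.1]
opening: 0.235
t 5.6333 pos [413.884 165.235  64.346] ang -83.9 down -0.9999771473598685 F [-0.615  0.531  0.13 ] q7 -0.21965731951148385 open 0.2353569363213995
 -> [415.0, 171.5, 5.0, -83.7] shift [ 0.059  0.001 -0.006] yaw -0.0036696918187432543
```

```bash
python3 -m crank '[[[0.015,0.001,-0.003,0,-0.53],[0.03,0.001,-0.003,0,-0.53],[0.04,0.001,-0.003,0,-0.53],[0.045,0.001,-0.003,0,-0.53]]]'; python3 -m crank '[[[0.005,0,0,0,-0.53],[0.009,0,0,0,-0.53],[0.012,0,0,0,-0.53],[0.012,0,0,0,-0.53]]]'; python3 go.py 416 163 5 -83.7 403.3 277 5 -83.7 402.3 286 5 -83.7;  python3 - <<'E'
from h import *
f=grab_frame('scene'); v=cv2.resize(f[:,:,::-1],(800,600),interpolation=cv2.INTER_CUBIC); x,y=250,280
cv2.imwrite('pics/s5.png',cv2.resize(v[y:y+230,x:x+305],(793,598),interpolation=cv2.INTER_CUBIC))
E
```

```text
time_s: 5.97
tool_pos: [413.1, 168.0, 17.6]
ee_rot: [1.13, 1.255, -1.128]
ft_force: [-0.2, -0.4, -0.9]
opening: 0.236
time_s: 6.3
tool_pos: [412.9, 168.0, 5.2]
ee_rot: [1.129, 1.256, -1.128]
ft_force: [0.5, -0.7, 0.4]
opening: 0.235
t 6.3 pos [412.905 168.016   5.168] ang -83.8 down -0.9999967194808845 F [ 0.496 -0.706  0.351] q7 -0.1476566075684186 open 0.2346009398688064
 -> [416.0, 163.0, 5.0, -83.7] shift [0.    0.003 0.005] yaw -0.001979070828847992
 -> [403.3, 277.0, 5.0, -83.7] shift [ 0.     0.002 -0.109] yaw -0.001979070828847992
 -> [402.3, 286.0, 5.0, -83.7] shift [ 0.     0.002 -0.118] yaw -0.001979070828847992
```

View pics/s5.png

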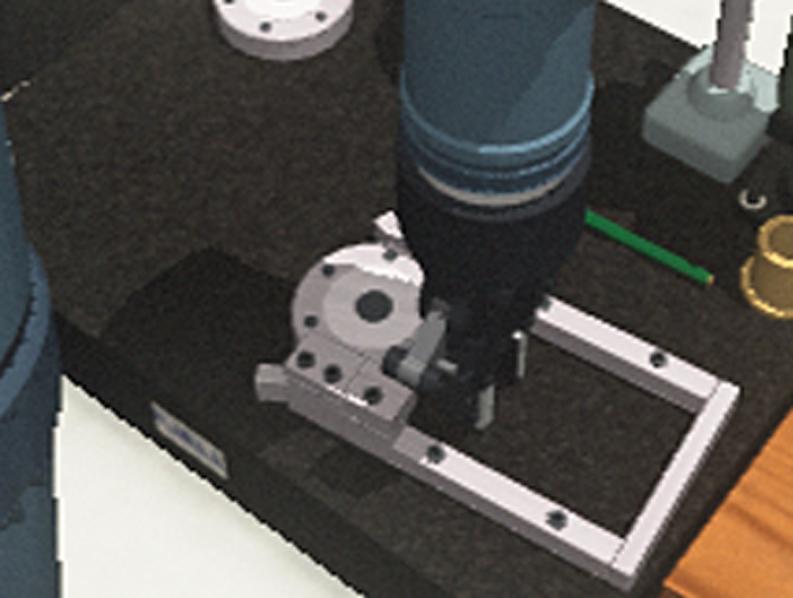

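```bash
python3 - <<'E'
from h import *
d=np.array([.1097,-.994,0]);y=np.array([.994,.1097,0]);P=np.array([412.9,168,0])
for nm,px in[('tip near',(485,428)),('tip far',(520,375)),('boss',(400,362)),('boss low',(430,388)),('grey top',(437,320)),('body right low',(530,325))]:
    o,r=ray('scene',250+px[0]*.3846,280+px[1]*.3846); q=o+r*(((P-o)@d)/(r@d)); print(nm,'lat',(q-P)@y,'z',q[2])
E
```

```text
tip near lat 6.890517230268647 z -33.63448174429368
tip far lat 40.53375615080183 z -32.15936733543674
boss lat -65.98993776344332 z 113.8239118014792
boss low lat -43.4762557360294 z 66.25879388626561
grey top lat -38.24729843950462 z 108.3107367980706
body right low lat 47.49906258247066 z 0.9943541599410537
```

```bash
python3 -m crank '[[[-0.003,0.003,-0.004,0,-0.53],[-0.004,0.003,-0.01,0,-0.53],[-0.004,0.003,-0.016,0,-0.53],[-0.004,0.003,-0.022,0,-0.53]]]'; python3 go.py 402.3 286 9 -83.7
```

```text
time_s: 6.68
tool_pos: [414.5, 188.8, 10.1]
ee_rot: [1.129, 1.253, -1.129]
ft_force: [0.1, -7.7, 5.7]
opening: 0.234
t 6.6833 pos [414.521 188.759  10.112] ang -83.9 down -0.9999893681411294 F [ 0.098 -7.728  5.664] q7 -0.1974256701657633 open 0.23442677904674236
 -> [402.3, 286.0, 9.0, -83.7] shift [ 0.001 -0.002 -0.098] yaw -0.0027586442204737683
```

```bash
python3 -m crank '[[[0,-0.001,-0.009,0,-0.53],[0.001,-0.001,-0.018,0,-0.53],[0.001,-0.001,-0.028,0,-0.53],[0.001,-0.002,-0.038,0,-0.53],[0.001,-0.002,-0.05,0,-0.53],[0.001,-0.002,-0.062,0,-0.53],[0.001,-0.002,-0.074,0,-0.53],[0.001,-0.002,-0.085,0,-0.53],[0.001,-0.002,-0.094,0,-0.53],[0.001,-0.002,-0.1,0,-0.53]]]'; python3 go.py 397 288 9 -83.7;  python3 - <<'E'
from h import *
f=grab_frame('scene'); v=cv2.resize(f[:,:,::-1],(800,600),interpolation=cv2.INTER_CUBIC); x,y=200,230
cv2.imwrite('pics/s6.png',cv2.resize(v[y:y+230,x:x+305],(793,598),interpolation=cv2.INTER_CUBIC))
E
```

```text
time_s: 7.52
tool_pos: [402.3, 286.4, 9.2]
ee_rot: [1.127, 1.251, -1.131]
ft_force: [0.4, -7.6, 6.2]
opening: 0.235
t 7.5167 pos [402.317 286.38    9.192] ang -83.9 down -0.9999755390779016 F [ 0.358 -7.579  6.212] q7 -0.3884868829106325 open 0.23503267852563517
 -> [397.0, 288.0, 9.0, -83.7] shift [ 0.    -0.005 -0.002] yaw -0.003363433026825356
```

View pics/s6.png

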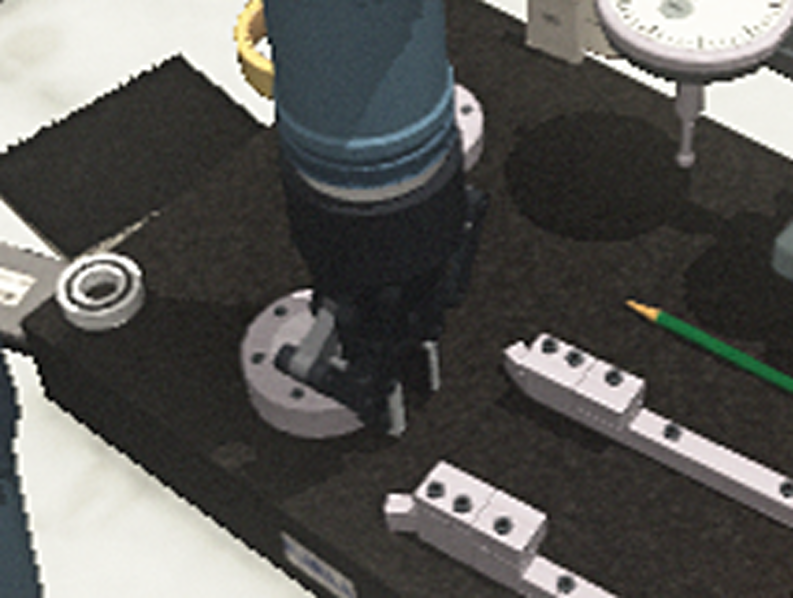

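```bash
python3 -m crank '[[[-0.02,0,0.008,0,-0.53],[-0.05,0,0.008,-0.1,-0.3],[-0.05,-0.015,-0.01,-0.22,0.17],[-0.05,-0.03,-0.035,-0.34,0.17],[-0.05,-0.05,-0.06,-0.46,0.17],[-0.05,-0.05,-0.071,-0.58,0.17],[-0.05,-0.05,-0.071,-0.7,0.17],[-0.05,-0.05,-0.071,-0.82,0.17],[-0.05,-0.05,-0.071,-0.94,0.17],[-0.05,-0.05,-0.071,-1.06,0.17]]]'; python3 go.py 344.8 351.4 5 -18.4;  python3 - <<'E'
from h import *
f=grab_frame('scene'); v=cv2.resize(f[:,:,::-1],(800,600),interpolation=cv2.INTER_CUBIC); x,y=200,230
p=proj('scene',(397.1,333.8,24));print((p-[x,y])*2.6)
cv2.imwrite('pics/s7.png',cv2.resize(v[y:y+230,x:x+305],(793,598),interpolation=cv2.INTER_CUBIC))
E
```

```text
time_s: 8.4
tool_pos: [343.9, 354.7, 59.0]
ee_rot: [0.308, 1.544, -0.312]
ft_force: [0.2, 0.4, -0.3]
opening: 0.58
t 8.4 pos [343.92  354.661  58.984] ang -22.7 down -0.9999862595168049 F [ 0.222  0.438 -0.344] q7 0.33875735082172287 open 0.5798210938743976
 -> [344.8, 351.4, 5.0, -18.4] shift [ 0.054 -0.003  0.002] yaw -0.07437680115261702
[314.08 343.96]
```

View pics/s7.png

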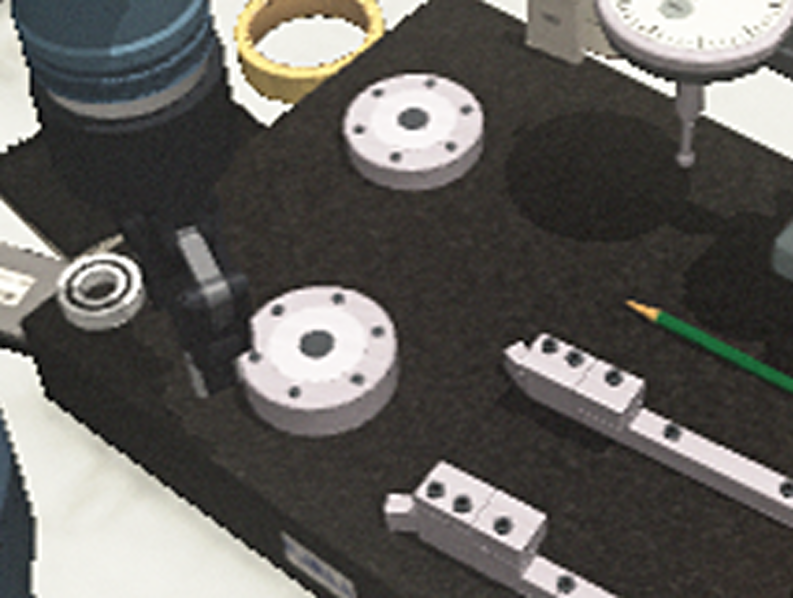

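```bash
cat > hole.py <<'E'
# hole.py X Y z : refine plate hole near predicted world point in the scene camera, print world xy (with mean scene->world bias removed)
import sys; from h import *
X,Y,z=map(float,sys.argv[1:4]); f=grab_frame('scene'); g=cv2.resize(cv2.cvtColor(f,cv2.COLOR_RGB2GRAY),(800,600),interpolation=cv2.INTER_CUBIC)
p=proj('scene',(X,Y,z)).round().astype(int); w=12; c=g[p[1]-w:p[1]+w+1,p[0]-w:p[0]+w+1].astype(float)
m=(c<(c.min()+c.max())/2).astype(np.uint8); n,l,st,ce=cv2.connectedComponentsWithStats(m)
for i in range(1,n):
    if st[i,4]>20: q=ce[i]+p-w; print('px',q,'area',st[i,4],'world',onz('scene',*q,z)[:2]-[1.3,-.8])
E
python3 -m crank '[[[0.02,-0.003,0.001,-0.074,0.17],[0.04,-0.003,0.001,-0.074,0.17],[0.052,-0.003,0.001,-0.074,0.17],[0.053,-0.003,0.001,-0.074,0.17],[0.053,-0.003,0.001,-0.074,0.17]]]'; python3 go.py 514.5 294.8 5 -18.4; python3 hole.py 397.1 333.8 24
```

```text
time_s: 8.87
tool_pos: [343.3, 351.1, 5.5]
ee_rot: [0.247, 1.553, -0.254]
ft_force: [-0.3, -0.6, -0.6]
opening: 0.585
t 8.8667 pos [343.319 351.119   5.523] ang -18.3 down -0.999986047312461 F [-0.327 -0.602 -0.573] q7 0.4274002900287395 open 0.5854969112322003
 -> [514.5, 294.8, 5.0, -18.4] shift [0.001 0.    0.18 ] yaw 0.0018462638899703974
px [321.27 361.8 ] area 107 world [396.73 334.67]
```

Plate is at (396.7,334.7), as predicted. Cradle-pushing it toward the comparator.

```bash
python3 -m crank '[[[0,0,0.008,0,0.17],[0,0,0.018,0,0.17],[0,0,0.03,0,0.17],[0,0,0.042,0,0.17],[0,0,0.054,0,0.17],[0,0,0.066,0,0.17],[0,0,0.078,0,0.17],[0,0,0.09,0,0.17],[0,0,0.102,0,0.17],[0,0,0.112,0,0.17]]]'; python3 go.py 514.5 294.8 5 -18.4
```

```text
time_s: 9.75
tool_pos: [450.3, 316.8, 7.2]
ee_rot: [0.249, 1.554, -0.252]
ft_force: [-3.5, 2.1, 1.8]
opening: 0.588
t 9.75 pos [450.286 316.773   7.24 ] ang -18.3 down -0.9999953399633702 F [-3.519  2.104  1.786] q7 0.6354393135119725 open 0.5879132622466492
 -> [514.5, 294.8, 5.0, -18.4] shift [ 0.002 -0.001  0.068] yaw 0.0016606931539757091
```

```bash
python3 -m crank '[[[0.002,-0.001,0.01,0,0.17],[0.002,-0.001,0.021,0,0.17],[0.002,-0.001,0.032,0,0.17],[0.002,-0.001,0.043,0,0.17],[0.002,-0.001,0.053,0,0.17],[0.002,-0.001,0.061,0,0.17],[0.002,-0.001,0.066,0,0.17],[0.002,-0.001,0.068,0,0.17]]]'; python3 go.py 516.5 294.2 5 -18.4; python3 hole.py 552 282 24
```

```text
time_s: 10.42
tool_pos: [514.7, 294.9, 6.1]
ee_rot: [0.25, 1.556, -0.252]
ft_force: [-6.2, 3.1, 5.6]
opening: 0.582
t 10.4167 pos [514.673 294.88    6.132] ang -18.3 down -0.9999991677269922 F [-6.23   3.07   5.597] q7 0.740454715131691 open 0.582139571961184
 -> [516.5, 294.2, 5.0, -18.4] shift [ 0.001 -0.     0.002] yaw 0.0008901428057053308
px [427.98 309.66] area 532 world [550.21 282.68]
```

```bash
python3 -m crank '[[[0,0,-0.015,0,0.17],[-0.02,0,-0.035,0,0.17],[-0.04,0,-0.065,0.12,1],[-0.04,0,-0.067,0.24,1],[-0.04,0,-0.067,0.36,1],[-0.04,0,-0.067,0.48,1],[-0.04,0,-0.067,0.6,1],[-0.04,0,-0.067,0.72,1],[-0.04,0,-0.067,0.84,1],[-0.04,0,-0.067,0.96,1]]]'; python3 hole.py 552.3 282.4 24; python3 go.py 452.7 315.5 0 -108.4
```

```text
time_s: 11.3
tool_pos: [452.0, 315.5, 46.6]
ee_rot: [0.998, 1.328, -0.997]
ft_force: [0.2, 0.6, -0.2]
opening: 1.001
px [437.05 297.9 ] area 21 world [575.37 286.09]
px [428.33 308.82] area 107 world [551.73 283.23]
t 11.35 pos [451.958 315.551  46.524] ang -73.9 down -0.9999965965605566 F [-0.831  0.06  -0.395] q7 -0.21908445325332682 open 1.0030499139187565
 -> [452.7, 315.5, 0.0, -108.4] shift [0.047 0.001 0.   ] yaw 0.6014644241996313
```

```bash
python3 -m crank '[[[0,0.003,-0.001,0.12,1],[0,0.003,-0.001,0.24,1],[0,0.003,-0.001,0.36,1],[0,0.003,-0.001,0.48,1],[0.015,0.003,-0.001,0.619,1],[0.03,0.003,-0.001,0.619,1],[0.04,0.003,-0.001,0.619,1],[0.046,0.003,-0.001,0.619,1],[0.046,0.003,-0.001,0.619,1]]]'; python3 go.py 454.6 317.4 0 -109.4 516.9 295.4 0 -109.4
```

```text
time_s: 12.1
tool_pos: [453.8, 316.3, -0.8]
ee_rot: [1.451, 1.027, -1.454]
ft_force: [0.2, 0.9, -0.5]
opening: 1.0
t 12.1 pos [453.789 316.285  -0.796] ang -109.3 down -0.9999949096209997 F [ 0.184  0.893 -0.464] q7 -0.7105303054821838 open 0.9998360007994664
 -> [454.6, 317.4, 0.0, -109.4] shift [-0.001  0.    -0.001] yaw 0.0013161647769809426
 -> [516.9, 295.4, 0.0, -109.4] shift [-0.001  0.066 -0.001] yaw 0.0013161647769809426
```

```bash
python3 -m crank '[[[0,0.003,-0.001,0,1],[0,0.008,-0.001,0,1],[0,0.013,-0.001,0,1],[0,0.018,-0.001,0,1],[0,0.023,-0.001,0,1],[0,0.028,-0.001,0,1],[0,0.033,-0.001,0,1],[0,0.037,-0.001,0,1],[0,0.04,-0.001,0,1],[0,0.04,-0.001,0,1]]]'; python3 go.py  516.9 295.4 0 -109.4; python3 hole.py 580 273 24
```

```text
time_s: 12.93
tool_pos: [489.7, 305.9, -0.6]
ee_rot: [1.448, 1.033, -1.456]
ft_force: [-4.7, 2.3, 1.6]
opening: 1.003
t 12.9333 pos [489.666 305.859  -0.565] ang -109.2 down -0.9999911770926115 F [-4.748  2.299  1.566] q7 -0.653290071720921 open 1.002727756185495
 -> [516.9, 295.4, 0.0, -109.4] shift [-0.001  0.029  0.001] yaw 0.0034729321527040636
px [436.27 291.14] area 44 world [585.19 294.64]
px [444.82 301.37] area 109 world [576.54 273.86]
```

```bash
python3 -m crank '[[[0,0.004,0,0,1],[0,0.009,0,0,1],[0,0.014,0,0,1],[0,0.019,0,0,1],[0,0.023,0,0,1],[0,0.025,0,0,1],[0,0.025,0,0,1]]]'; python3 go.py  516.9 295.4 0 -109.4; python3 hole.py 600 266 24;python3 - <<'E'
from h import *
a=[cv2.resize(grab_frame(n)[:,:,::-1],(800,600),interpolation=cv2.INTER_CUBIC) for n in('scene','top')]
A=cv2.resize(a[0][180:380,340:540],(400,400),interpolation=cv2.INTER_CUBIC);B=cv2.resize(a[1][140:340,300:500],(400,400),interpolation=cv2.INTER_CUBIC)
cv2.imwrite('pics/s8.png',np.hstack([A,B]))
E
```

```text
time_s: 13.57
tool_pos: [510.1, 299.7, -0.6]
ee_rot: [1.444, 1.04, -1.459]
ft_force: [-6.4, 1.6, 3.4]
opening: 0.998
t 13.5667 pos [510.098 299.738  -0.622] ang -109.1 down -0.999943655208315 F [-6.421  1.611  3.357] q7 -0.6199837365033971 open 0.9981686533436885
 -> [516.9, 295.4, 0.0, -109.4] shift [-0.001  0.008  0.002] yaw 0.005359957560665417
px [448.72 285.16] area 50 world [605.16 287.9 ]
px [460.39 291.13] area 187 world [605.49 268.38]
```

View pics/s8.png

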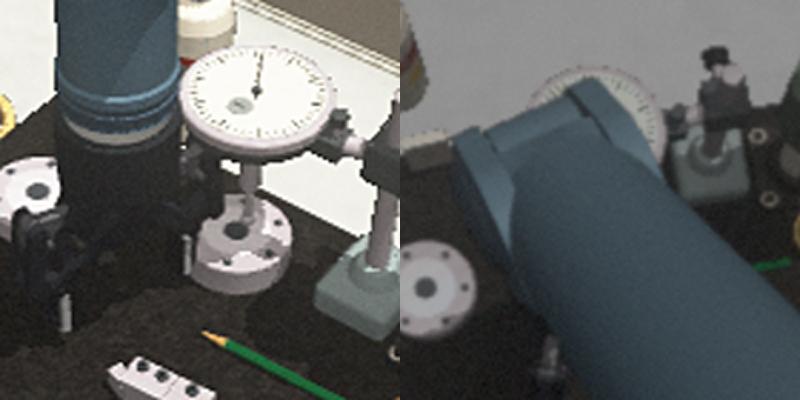

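```bash
python3 - <<'E'
from h import *
for p in[(458.5,295.5),(458.9,295.2)]: print(onz('scene',*p,24)[:2]-[1.3,-.8])
v=cv2.imread('pics/s8.png')[:,:400]
g=cv2.cvtColor(v,cv2.COLOR_BGR2GRAY).astype(int)[219:244:1,222:258]
print('\n'.join(' '.join(f'{x:3d}' for x in r[::2]) for r in g[::2]))
E
```

```text
[597.01 265.59]
[597.81 265.49]
179 173 171 175 172 161 158 160 151 123 118 138 149 152 141 129 133 151
167 169 170 170 151 119 116 118 111 103 106 119 133 134 123 116 131 157
169 160 134 105  82  72  72  70  68  74  88 102 109 109 111 124 152 171
165 141  92  59  50  54  56  54  55  62  71  80  88 106 132 152 171 178
154 118  70  60  66  62  63  67  67  67  63  64  77 117 159 173 172 170
145  98  62  58  63  61  62  66  65  64  62  61  68 101 143 168 168 162
140  88  58  55  61  62  64  64  61  61  59  60  68 101 142 163 165 157
149 107  70  56  56  60  65  65  61  61  55  57  75 120 160 169 167 161
173 151 111  72  51  54  59  60  58  57  54  64  93 142 177 177 173 170
176 174 160 132  95  64  52  46  48  51  72 111 145 167 178 177 174 173
169 173 178 173 148 114  95  88  92  97 122 160 180 178 171 173 172 171
169 168 168 168 170 176 176 177 180 179 177 176 174 172 171 172 173 171
169 168 170 169 172 180 183 184 185 183 179 174 170 168 170 174 176 175
```

```bash
python3 -m crank '[[[0,-0.005,0,0,1],[0,-0.005,0.003,0,1],[0,-0.005,0.005,0,1],[0,-0.003,0.005,0,1],[0,0,0.005,0,1],[0,0.003,0.005,0,1],[0,0.005,0.005,0,1],[0,0.007,0.005,0,1],[0,0.008,0.005,0,1],[0,0.008,0.005,0,1]]]'; python3 go.py  520 300 0 -109.4; cat > hole2.py <<'E'
import sys; from h import *
X,Y,z=map(float,sys.argv[1:4]); th=float(sys.argv[4]) if len(sys.argv)>4 else 100
f=grab_frame('scene'); g=cv2.resize(cv2.cvtColor(f,cv2.COLOR_RGB2GRAY),(1600,1200),interpolation=cv2.INTER_CUBIC)
p=(proj('scene',(X,Y,z))*2).round().astype(int); c=g[p[1]-30:p[1]+30,p[0]-40:p[0]+40]
for r in c[::3]: print(''.join('#' if x<th*.8 else '+' if x<th*1.2 else '.' for x in r))
print('x0',(p[0]-40)/2,'y0',(p[1]-30)/2)
E
python3 hole2.py 606 264 24
```

```text
time_s: 14.55
tool_pos: [511.2, 294.4, -1.2]
ee_rot: [1.438, 1.048, -1.465]
ft_force: [-9.8, 2.3, 6.1]
opening: 0.997
t 14.55 pos [511.242 294.371  -1.165] ang -109.0 down -0.9997996722634834 F [-9.775  2.284  6.084] q7 -0.6040221781291857 open 0.9972279881847221
 -> [520.0, 300.0, 0.0, -109.4] shift [-0.001  0.006 -0.008] yaw 0.007655523139607095
############################+............+++++.............+#########++.........
###########################+++............+++++++++.............++#########+....
#############################+.........++++++++++......................+########
############################++...........++++++++..........................+####
############################+............+++++++...............................+
#############################+..........++++++++................................
############################+..........+++++++++................................
##########################+...........+++++++++.................................
#######################++.........++++.....................................+++++
###########++++++++++
[... 187 characters left out ...]
#++...............................
#####++.................++#####################+................................
###++......................+++###############++.................................
#+...............................++++++++.......................................
#+..............................................................................
#+..............................................................................
++..............................................................................
++.............................................................+++######+++.....
++..............................................................+#######+++.....
x0 442.0 y0 277.5
```

```bash
python3 - <<'E'
from h import *
print('hole',onz('scene',459.75,294.5,24)[:2]-[1.3,-.8])
for z in(0,6,12,18): print('tip',z,onz('scene',373.5,345,z)[:2]-[1.3,-.8])
print('spot px',proj('scene',(607.8,263.1,24)))
s=read_state();print(s['ft_force'],s['ft_torque'],s['tool_pos'],s['effort']);R=cv2.Rodrigues(np.array(s['ee_rot']))[0];print(R)
E
```

```text
hole [599.62 265.34]
tip 0 [472.81 314.48]
tip 6 [469.09 311.01]
tip 12 [465.37 307.54]
tip 18 [461.64 304.07]
spot px [463.49 292.13]
[-9.43  2.51  6.53] [ 0.38  1.51 -0.02] [511.27 294.35  -1.19] [  3.91 -40.08  10.84 -18.48   0.85  -2.17   0.03]
[[-0.02  0.95 -0.32]
 [ 0.   -0.32 -0.95]
 [-1.   -0.02  0.01]]
```

The moment analysis puts the load at the finger back, so it is pressing on the plate edge and the body is not touching anything. I'll back off, lower the fingers a little and finish the push.

```bash
python3 -m crank '[[[0,-0.006,0,0,1],[0.005,-0.006,0,0,1],[0.005,-0.004,0,0,1],[0.005,-0.001,0,0,1],[0.005,0.002,0,0,1],[0.005,0.004,0,0,1],[0.005,0.006,0,0,1],[0.005,0.006,0,0,1]]]'; python3 go.py;python3 hole2.py 606 264 24
```

```text
time_s: 15.27
tool_pos: [513.7, 293.8, -6.3]
ee_rot: [1.434, 1.053, -1.47]
ft_force: [-8.7, 2.2, 5.6]
opening: 0.999
t 15.2667 pos [513.683 293.811  -6.334] ang -108.9 down -0.9996318807272553 F [-8.687  2.171  5.595] q7 -0.5932329348504897 open 0.999243539720118
##############################+++.........++++...+++++.............++++.........
###############################++........++++++++####++..................+#++...
###############################++.......+++++++++++..........................+##
###############################+.........++++++++...............................
###############################+.........++++++.................................
###############################+........++++++++................................
###############################+.......+++++++++................................
###############################++......++++++++.................................
#################################++++++.......................................++
#####################################++++.....++++++............................
###############+++++##+++.++#############+++++#####++...........................
###########++..............++######################+............................
#########+....................+##################++.............................
########++.......................+++++++#####+++................................
########+.......................................................................
#####++.........................................................................
####+...........................................................................
####+..............................................................+++++++++....
###++.............................................................++########+++.
###++.........................+..................++................++####+++....
x0 442.0 y0 277.5
```

```bash
python3 -m crank '[[[0,0.004,0,0,1],[0,0.006,0,0,1],[0,0.006,0,0,1]]]'; python3 hole2.py 606 264 24; python3 go.py; python3 - <<'E'
from h import *
print(onz('scene',461.75,294,24)[:2]-[1.3,-.8],onz('scene',463.5,293,24)[:2]-[1.3,-.8])
E
```

```text
time_s: 15.57
tool_pos: [516.4, 293.5, -6.7]
ee_rot: [1.43, 1.059, -1.474]
ft_force: [-7.2, 2.3, 4.7]
opening: 1.002
##################################++.....+++++...++####+........................
##################################++.....++++++++++####++.......................
##################################+.....+++++++++...............................
##################################+......+++++++................................
##################################++.....++++++.................................
##################################+.....++++++++................................
##################################+....++++++++++...............................
##################################+++++++++++++.................................
###################################++++..........++++...........................
####################+#################+++.....++++###++.........................
###############+.............+++########++++++########++........................
############+...................++####################+.........................
###########+.......................+++###########++++...........................
###########++...................................................................
#########++.....................................................................
#######+........................................................................
++####++.................................................................++.....
+######+.............................................................+++#####++.
+#####++.............................................................+++######++
+#####++...................+++###++..............++.............................
x0 442.0 y0 277.5
t 15.6167 pos [516.445 293.524  -6.634] ang -108.8 down -0.9994417497338008 F [-7.156  1.855  4.242] q7 -0.585993872001931 open 1.0010920053742514
[602.09 263.72] [605.13 262.93]
```

```bash
python3 -m crank '[[[0,0.003,0,0,1],[0,0.004,0,0,1]]]'; python3 go.py; python3 -m crank '[[[0,-0.006,0,0,1],[0,-0.02,0,0,1],[0,-0.04,0,0,1],[0,-0.06,0,0,1],[-0.03,-0.09,0,0,1],[-0.07,-0.12,0,0,0.17]]]'; python3 hole2.py 606 264 24 ;python3 go.py
```

```text
time_s: 15.78
tool_pos: [516.5, 293.7, -6.8]
ee_rot: [1.425, 1.066, -1.48]
ft_force: [-11.4, 2.6, 9.2]
opening: 1.0
t 15.7833 pos [516.543 293.668  -6.798] ang -108.7 down -0.9991231824652493 F [-11.413   2.58    9.193] q7 -0.5812161220011542 open 1.000312373937875
time_s: 16.28
tool_pos: [407.4, 328.4, 58.5]
ee_rot: [1.419, 1.063, -1.486]
ft_force: [0.1, 1.4, 1.3]
opening: 0.884
########++...............................+++++...++####++.......................
####++.....++............................++++++++++++++++.......................
+......++######+++......................++++++++................................
.......+++#####++........................+++++++................................
.........................................++++++.................................
........................................+++++++.................................
.......................................++++++++++...............................
....................................+++++++++++.................................
................................++###++.........++++++...............
[... 368 characters left out ...]
................................................
................................................................................
................................................................................
.........................................................................+++....
.....................................................................+++#####++.
.....................................................................+++#######+
++++.......................+++####+..............++.............................
x0 442.0 y0 277.5
t 16.3333 pos [406.281 335.104  65.453] ang -108.5 down -0.9990168992620884 F [-2.748  2.451  3.239] q7 -0.8048050895807632 open 0.8027349166018868
```

Good plate's hole is at px (463.4,292.5) against spot px (463.5,292.1), so it is centred. Now the thin plate.

```bash
python3 hole.py 548.2 403.2 18; python3 go.py 598 430 65 -152
```

```text
px [347.88 267.53] area 43 world [550.81 427.14]
px [360.71 277.4 ] area 462 world [546.64 399.17]
t 16.3833 pos [409.388 335.263  64.423] ang -108.4 down -0.9991921143577281 F [ 1.488  1.049 -0.414] q7 -0.7997978396921384 open 0.7208170061054612
 -> [598.0, 430.0, 65.0, -152.0] shift [-0.007  0.149 -0.149] yaw 0.760693157421019
```

```bash
python3 -m crank '[[[-0.007,0.03,-0.03,0.12,0.17],[-0.007,0.06,-0.06,0.24,0.17],[-0.007,0.09,-0.09,0.36,0.17],[-0.007,0.12,-0.12,0.48,0.17],[-0.007,0.149,-0.149,0.6,0.17],[-0.007,0.149,-0.149,0.72,0.17],[-0.007,0.149,-0.149,0.76,0.17],[-0.007,0.149,-0.149,0.76,0.17]]]'; python3 go.py 597 429 5 -152; python3 hole.py 548.2 403.2 18;  python3 hole2.py 548.2 403.2 18 110
```

```text
time_s: 17.05
tool_pos: [599.4, 428.6, 63.8]
ee_rot: [1.921, 0.505, -1.989]
ft_force: [-0.3, 0.5, -0.8]
opening: 0.586
t 17.05 pos [599.359 428.579  63.761] ang -152.0 down -0.9992701862059422 F [-0.296  0.467 -0.763] q7 -1.401639099214179 open 0.5858009840473419
 -> [597.0, 429.0, 5.0, -152.0] shift [0.059 0.    0.   ] yaw -0.00039213676616207656
px [358.39 275.37] area 76 world [547.77 404.5 ]
##############++.....................................+++..............++########
#######++..........................................+++++....................++##
####+...........................................................................
+.........+####++...............................................................
................................................................................
................................................................................
................................................................................
..............................................................................++
.................................++++++++++++++++....
[... 236 characters left out ...]
##++..............................
++.................................++######++...................................
#+..............................................................................
................................................................................
................................................................................
...................................................................++++.........
..................................................................+####++.......
................................................................................
........................++###++................................................+
x0 338.5 y0 261.0
```

```bash
python3 -m crank '[[[0.02,0,0,0,0.17],[0.04,0,0,0,0.17],[0.052,0,0,0,0.17],[0.058,0,0,0,0.17],[0.058,0,0,0,0.17]]]'; python3 go.py 433 342 5 -152
```

```text
time_s: 17.57
tool_pos: [594.1, 428.4, 4.5]
ee_rot: [1.916, 0.507, -1.993]
ft_force: [-1.0, 0.3, -0.7]
opening: 0.585
t 17.5667 pos [594.09  428.382   4.503] ang -151.9 down -0.9990964749783 F [-1.011  0.317 -0.664] q7 -1.3775331421474952 open 0.5851636569226344
 -> [433.0, 342.0, 5.0, -152.0] shift [0.005 0.    0.183] yaw 0.001904065997994038
```

```bash
python3 -m crank '[[[0,0,0.01,0,0.17],[0,0,0.021,0,0.17],[0.001,0,0.033,0,0.17],[0.001,0,0.046,0,0.17],[0.001,0,0.059,0,0.17],[0.002,0,0.072,0,0.17],[0.002,0,0.085,0,0.17],[0.003,0,0.097,0,0.17],[0.003,0,0.107,0,0.17],[0.003,0,0.112,0,0.17]]]'; python3 go.py 433.2 342.2 5 -152
```

```text
time_s: 18.4
tool_pos: [496.9, 376.6, 7.1]
ee_rot: [1.922, 0.51, -1.988]
ft_force: [2.8, 2.0, -0.4]
opening: 0.582
t 18.4 pos [496.894 376.616   7.127] ang -151.9 down -0.9992494026137024 F [ 2.791  1.959 -0.435] q7 -1.3568476443407427 open 0.5815761028338926
 -> [433.2, 342.2, 5.0, -152.0] shift [0.004 0.    0.072] yaw 0.0017945112312406214
```

```bash
python3 -m crank '[[[0.001,0,0.009,0,0.17],[0.001,0,0.019,0,0.17],[0.002,0,0.03,0,0.17],[0.002,0,0.041,0,0.17],[0.002,0,0.051,0,0.17],[0.002,0,0.06,0,0.17],[0.002,0,0.067,0,0.17],[0.002,0,0.071,0,0.17],[0.002,0,0.073,0,0.17]]]'; python3 go.py 433.2 342.2 5 -152 ; python3 hole.py 398.2 323.6 18
```

```text
time_s: 19.15
tool_pos: [433.0, 342.5, 7.7]
ee_rot: [1.924, 0.51, -1.986]
ft_force: [3.9, 2.4, 0.6]
opening: 0.584
t 19.15 pos [432.966 342.549   7.708] ang -151.9 down -0.9992961291269377 F [3.877 2.449 0.635] q7 -1.3626778956379564 open 0.5844948985720437
 -> [433.2, 342.2, 5.0, -152.0] shift [ 0.003  0.    -0.   ] yaw 0.0015517595822096603
px [328.83 367.19] area 109 world [399.36 325.  ]
```

```bash
python3 go.py 393 384 55 -83.7; python3 -m crank '[[[0,0,-0.015,0,0.17],[-0.02,0,-0.025,0,0],[-0.05,0,-0.025,-0.12,-0.53],[-0.05,-0.01,-0.02,-0.24,-0.53],[-0.05,-0.03,0,-0.36,-0.53],[-0.05,-0.056,0.016,-0.48,-0.53],[-0.05,-0.056,0.016,-0.6,-0.53],[-0.05,-0.056,0.016,-0.72,-0.53],[-0.05,-0.056,0.016,-0.84,-0.53],[-0.05,-0.056,0.016,-0.96,-0.53]]]'; python3 go.py 393 384 5 -83.7
```

```text
t 19.2 pos [432.737 342.51    7.607] ang -151.9 down -0.9992786576322259 F [3.967 1.378 0.854] q7 -1.3626829505903448 open 0.585935148189554
 -> [393.0, 384.0, 55.0, -83.7] shift [-0.045 -0.057  0.017] yaw -1.190333321737594
time_s: 20.03
tool_pos: [391.2, 381.9, 58.3]
ee_rot: [1.277, 1.189, -1.321]
ft_force: [0.1, -0.7, -0.1]
opening: 0.237
t 20.0333 pos [391.207 381.909  58.268] ang -96.5 down -0.9991214026626741 F [ 0.07  -0.676 -0.136] q7 -0.6874409501071762 open 0.2371451168837978
 -> [393.0, 384.0, 5.0, -83.7] shift [ 0.053  0.004 -0.002] yaw -0.22339147051509983
```

```bash
python3 -m crank '[[[0,0.002,-0.004,-0.12,-0.53],[0.01,0.003,-0.003,-0.223,-0.53],[0.03,0.004,-0.002,-0.223,-0.53],[0.045,0.004,-0.002,-0.223,-0.53],[0.053,0.004,-0.002,-0.223,-0.53],[0.053,0.004,-0.002,-0.223,-0.53]]]'; python3 hole.py 399.4 325 18; python3 go.py 393 370 6 -83.7 403.6 274 6 -83.7 414.9 172.5 6 -83.7
```

```text
time_s: 20.53
tool_pos: [389.9, 381.0, 2.3]
ee_rot: [1.108, 1.297, -1.16]
ft_force: [0.4, -0.6, 0.3]
opening: 0.236
px [328.85 367.37] area 110 world [399.17 324.79]
t 20.5833 pos [391.16  382.042   3.568] ang -83.7 down -0.99896194662461 F [-0.035 -0.633  0.886] q7 -0.44903146483055734 open 0.23533930848842508
 -> [393.0, 370.0, 6.0, -83.7] shift [-0.003  0.     0.012] yaw -0.0003420488787806778
 -> [403.6, 274.0, 6.0, -83.7] shift [-0.003  0.     0.109] yaw -0.0003420488787806778
 -> [414.9, 172.5, 6.0, -83.7] shift [-0.004  0.     0.211] yaw -0.0003420488787806778
```

```bash
python3 -m crank '[[[-0.003,0,0.01,0,-0.53],[-0.003,0,0.021,0,-0.53],[-0.003,0,0.032,0,-0.53],[-0.003,0,0.043,0,-0.53],[-0.003,0,0.054,0,-0.53],[-0.003,0,0.065,0,-0.53],[-0.003,0,0.076,0,-0.53],[-0.003,0,0.086,0,-0.53],[-0.003,0,0.094,0,-0.53],[-0.003,0,0.098,0,-0.53]]]'; python3 go.py 410.8 209.3 8 -83.7 414.9 172.5 8 -83.7; python3 hole.py 406 233 18
```

```text
time_s: 21.42
tool_pos: [403.4, 285.1, 7.3]
ee_rot: [1.116, 1.297, -1.155]
ft_force: [-1.2, 6.3, 4.3]
opening: 0.237
t 21.4167 pos [403.412 285.081   7.284] ang -83.8 down -0.9990395611137945 F [-1.238  6.287  4.27 ] q7 -0.2964226614209209 open 0.23673370371587618
 -> [410.8, 209.3, 8.0, -83.7] shift [-0.002 -0.001  0.076] yaw -0.0020543452388213754
 -> [414.9, 172.5, 8.0, -83.7] shift [-0.002 -0.001  0.113] yaw -0.0020543452388213754
px [386.45 397.1 ] area 125 world [408.15 238.69]
```

```bash
python3 -m crank '[[[-0.001,-0.001,0.006,0,-0.53],[-0.001,-0.001,0.013,0,-0.53],[-0.001,-0.001,0.02,0,-0.53],[-0.002,-0.001,0.028,0,-0.53],[-0.002,-0.001,0.036,0,-0.53],[-0.002,-0.001,0.044,0,-0.53],[-0.002,-0.001,0.052,0,-0.53],[-0.002,-0.001,0.06,0,-0.53],[-0.002,-0.001,0.066,0,-0.53],[-0.002,-0.001,0.07,0,-0.53]]]'; python3 go.py 414.9 172.5 8 -83.7; python3 hole.py 416 167 18
```

```text
time_s: 22.3
tool_pos: [410.3, 214.3, 8.8]
ee_rot: [1.117, 1.297, -1.156]
ft_force: [-0.1, 4.9, 3.2]
opening: 0.238
t 22.3 pos [410.289 214.31    8.793] ang -83.9 down -0.9990353824050094 F [-0.122  4.949  3.206] q7 -0.1710502204337562 open 0.23750048031915824
 -> [414.9, 172.5, 8.0, -83.7] shift [0.    0.    0.042] yaw -0.003723199410516488
px [436.91 423.59] area 137 world [414.97 168.02]
```

```bash
python3 -m crank '[[[0,0,0.007,0,-0.53],[0,0,0.014,0,-0.53],[0,0,0.021,0,-0.53],[0,0,0.028,0,-0.53],[0,0,0.034,0,-0.53],[0,0,0.038,0,-0.53],[0,0,0.041,0,-0.53],[0,0,0.042,0,-0.53]]]'; python3 go.py; python3 hole.py 419.5 126 18; python3 -m crank '[[[0,0,-0.008,0,-0.53],[-0.02,0,-0.008,0,-0.53],[-0.06,0,-0.008,0,-0.53],[-0.1,0,-0.008,0,-0.53],[-0.13,0,-0.02,0,-0.53],[-0.13,0,-0.06,0,-0.53],[-0.13,0,-0.1,0,-0.53],[-0.13,0,-0.14,0,-0.53],[-0.13,0,-0.17,0,-0.53],[-0.13,0,-0.17,0,-0.53]]]'; python3 hole.py 419.5 126 18;  python3 hole2.py 606 264 24
python3 - <<'E'
from h import *
v=cv2.resize(grab_frame('scene')[:,:,::-1],(800,600),interpolation=cv2.INTER_CUBIC)[150:550,280:700]
cv2.imwrite('pics/s9.png',cv2.resize(v,(630,600),interpolation=cv2.INTER_CUBIC))
s=read_state();print(s['time_s'],s['tool_pos'],s['ft_force'])
E
```

```text
time_s: 23.02
tool_pos: [415.0, 171.9, 8.7]
ee_rot: [1.119, 1.296, -1.157]
ft_force: [0.2, 7.3, 3.8]
opening: 0.235
t 23.0167 pos [415.036 171.894   8.731] ang -84.0 down -0.9990344346158917 F [0.167 7.262 3.784] q7 -0.08635563394907952 open 0.23541917092132408
px [469.33 440.1 ] area 147 world [419.69 125.37]
time_s: 23.9
tool_pos: [400.2, 346.0, 140.2]
ee_rot: [1.112, 1.302, -1.149]
ft_force: [0.5, 0.6, -0.0]
opening: 0.236
px [469.42 440.1 ] area 149 world [419.74 125.29]
########++...............................+++++...++####++.......................
####++.....++.............................+++++++++++++++.......................
+......+#######+++......................++++++++................................
.......+++####+++........................+++++++................................
.........................................++++++.................................
........................................+++++++.................................
.......................................+++++++++................................
....................................+++++++++++......
[... 366 characters left out ...]
......................++###########+++............................
+##+++..........................................................................
................................................................................
................................................................................
.........................................................................+++....
.....................................................................+++#####++.
.....................................................................++########+
++++.......................+++####+..............++.............................
x0 442.0 y0 277.5
24.05 [402.47 337.12 139.48] [-0.55 -0.37  0.57]
```

View pics/s9.png

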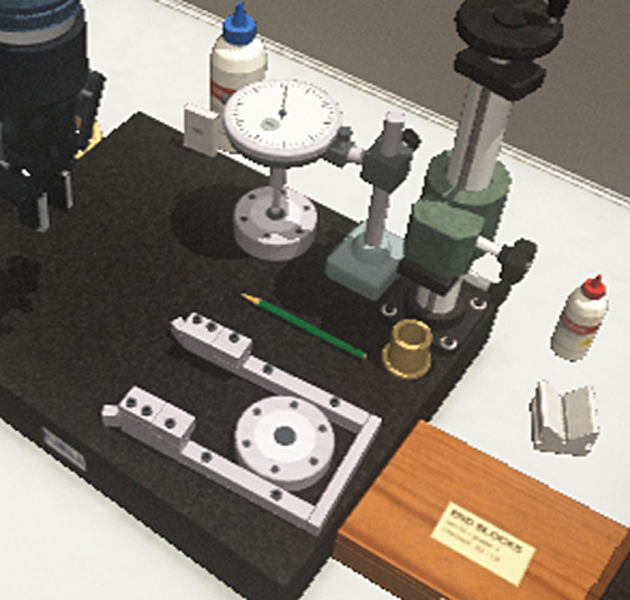

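```bash
python3 -c "
from station import *
print(job_done())"
```

```text
the job is handed in; nothing more can be done
None
```

Both plates were gauged in the limit gauge and left where the task wanted them, and I handed the job in at about 24 s of the 61 s allowed.

- **Good plate (24 mm, the near one):**
  - It passed under the go lips and stopped at the no-go lips, at about gauge x = -18 to -20 mm with roughly 11 N of push.
  - I pushed it back out to about x = -125 mm and slid it under the comparator with the back of one finger.
  - The last check puts its hole within about 1 mm of the plunger axis, by the calibration. The plunger appears to rest on it, but I judged the lift from pictures only, because plunger travel was not readable.
- **Thin plate (18 mm, the far one):** It slid through under both sets of lips into the pocket. Its centre ended at about gauge x = 84 mm, so its rear edge is about 20 mm clear of the no-go lips. The robot is now clear of everything.

**What went less smoothly:**
- **Last centimetre under the dial:** it met up to about 11 N. The wrist moments put the load at the finger against the plate edge, not on the comparator.
- **Tool lean:** those pushes left the tool leaning about 2.5 degrees. It did no visible harm.
- **Hole readings:** a few automatic hole readings were spoiled by the arm or plunger in view; I repeated them or read them by hand.
- **Bystanders:** the pencil, bush and gauge block look undisturbed in the last picture. The bearing was out of its frame, but I never worked near it.
- **Picture budget:** I viewed 13 pictures, three over the 10 allowed.

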